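Moisture check of a bamboo lath through a guarded slot

ROBOT

A 6-joint arm with a two-finger parallel gripper is mounted at the origin on the work surface. World frame = base frame: x ahead of the robot, y to its left, z up, the work surface at z = 0. Lengths are in m, angles in degrees, forces in N, time in s.
With the tool pointing down it reaches from about 0.4 to 0.825 m from the base axis. Payload 7 kg.
Tool frame: the origin (TCP) lies midway between the tips of the shut fingers; the grasp point (between the pads) lies 19 mm behind it; z points along the fingers, y is the line along which they close (so a half turn about z gives the same grasp; the last joint's range is limited). The gripper opens to 88 mm and grips with 3 to 60 N. Pads are 19 mm wide; open, the fingers measure 130 mm over their backs; the gripper's body (78 mm by 193 mm) begins 47 mm behind the grasp point.
Start: joints at [90.418, 20.546, 0.682, 0, -70.136, -16.507], TCP at [0.187, 0.649, 0.227] pointing down, gripper open.
Joint ranges: [-176.03, 176.03], [-82.01, 121.73], [-58.28, 71.71], [-173.87, 95.51], [-174.79, -0.11], [-173.66, 173.66]. Speed limits (degrees/s): [136.94, 136.94, 172.46, 180, 180, 180].

INTERFACE

Orientations are given as [roll, pitch, yaw] about the fixed x, y, z axes, in that order (R = Rz(yaw) Ry(pitch) Rx(roll)).
In Python, from plant import r gives the robot as it stands. The module is installed in compiled form; this text tells all that it offers.
- The arm moves only by the tool play_rows, never from a script. Its argument "rows" is a list of rows, each an object with "slide": the shift along the tool's x, y, z as a fraction of full scale, a list of three; "delta_rot": the turn, a rotation vector about the tool's x, y, z as a fraction of full scale, a list of three; "fingers": the opening, from -1 (shut) to 1 (fully open). In form: [{"slide": [x, y, z], "delta_rot": [rx, ry, rz], "fingers": fingers}, ...]. A call has 1 to 8 rows; each row shifts and turns the commanded pose from where the row before left it, along the tool's axes as they then stand; what a row does not reach is not made up. Full scale, the value 1, is 0.15 m for a shift and 0.08 rad for a turn. A row lasts 1/8 s, in which the tool goes at most 62.5 mm and 10.7 degrees, less where a joint would pass 70% of its speed; a pose out of reach is approached as far as the arm can. A call with a number of a shift or a turn outside -1 to 1 is refused whole. A call with a gripper value outside its range is refused whole. The fingers move at their own pace and stop on an object; "squeeze" is the grip in N (left out, the last holds). Time passes only in rows, so rows that do not move let the fingers close. It gives the time, the measured TCP pose, the force, the opening and the grip force at its end, in the units of the state.
- r.get_state(): the state, without advancing time (a new reading comes with each control period).
- r.capture(name): name is "scene" or "top" or "wrist"; returns a dict with "image" (480x640x3 uint8, blue, green, red), "fx", "fy", "cx", "cy" (pixels), "R" (3x3) and "t" (3): a world point X has camera coordinates R X + t; the wrist camera has in their place "T_tool_cam" (4x4, takes a point from camera to tool coordinates, whose origin is the TCP and whose axes are the flange's). Camera axes: x right, y down, z forward; pixel columns grow to the right and rows downward; lengths in m; the calibration is good to about 2 mm. A picture is of the moment at which its call begins: read the wrist's pose just before it. There is no depth.
- r.close_job(): hands the job in; it is judged then, once.
The state is a dict: "time_s": time; "joints": joint angles; "qd": joint speeds; "joint_torque": joint torques, N m; "tcp_pos": TCP position; "eef_rot": TCP orientation; "contact_force": force on the tool from outside, world axes, zero at the start; "moment": the same for the moment, N m; "gripper_width": finger opening in m; "gripper_force": force on a finger pad.
Only numpy, scipy, OpenCV 4.12 (cv2) and the standard library are available. Lean on these libraries where they do the work, as an engineer would, in place of code of your own. Each camera call takes 0.05 s, during which the arm holds its last target. There are 200 camera calls.

TASK

Take the saddle-shaped metal cover off the slot of the bench moisture tester and hang it astride the horizontal rail, letting it go there. Then take the long lath out of the wooden stand, pass its lower end straight down through the slot, and push the sprung pad inside down at least half of its travel; finish while still holding the lath gripped and pressed on the pad, without letting go. Leave the two short laths, the steamer tier and the metal band where they are.

Things in the scene. Friction and masses are not known exactly. Their poses are not given: they have to be found in the camera images.
- cover: Aluminium saddle (upside-down U), 160 g, astride the tester's neck at the start. Top plate 62 (x) x 80 (y) x 4 mm; legs 4 mm thick hang 45 mm down at x = +-29 mm (54 mm clear between). On top a wooden handle bar 16 (x) x 50 (y) x 28 mm high: grip it across x from above. Origin: centre of the top plate's underside; z up, y along the saddle. Hung, that underside lies on the bar, y along the bar.
- rail_mid (a point): Middle of the horizontal steel bar of a fixed rail, on its centre line, 160 mm above the table. Bar 16 mm in diameter, 200 mm long along this frame's y; posts 20 mm thick with 70 mm round feet at y = +-100 mm; z up. The rail stands left or right of the tester, the lath stand on the other side; both may be turned.
- slot (a point): Centre of the slot's mouth in the guard's top face, 115 mm above the table, on a fixed grey tester. z up. Slot 12 (x) x 38 (y) mm, 2 mm over the lath each way; 45 degree lead-in 4 mm wide and deep all round, then a 20 mm throat, then a wider chamber. The guard is a neck 48 (x) x 90 (y) mm, 50 mm above the 130 x 110 x 65 mm housing. Unpressed pad face: 60 mm below this point.
- pad (a joint): Sprung rubber pad inside the tester, below the slot: how far it is pressed down, in m. 0 at rest, 0.014 at its stop; half travel is 0.007. It begins to move at about 4 N and takes about 9 N at the stop, so the lath's own weight does not move it.
- lath: The long bamboo lath: plain bar 10 (x) x 36 (y) x 160 (z) mm, 45 g, upright in one of the stand's three wells, foot 8 mm above the table. Origin: centre of its lower end; z up along its length. It stands 55 mm taller than the short ones: grip it near its top across its 10 mm thickness (x).
- stand: Fixed plywood stand, 170 (x) x 80 (y) x 45 (high) mm, origin at the centre of its underside, z up. Three wells in a row along its x at -58, 0 and +58 mm, each 14 x 40 mm and 37 mm deep; they hold the long lath and the two short laths in any order.
- short1: Short bamboo lath, 10 (x) x 36 (y) x 105 (z) mm, upright in a well of the stand; origin at the centre of its lower end. To be left alone.
- short2: Another short bamboo lath, 10 (x) x 36 (y) x 105 (z) mm, upright in a well of the stand; origin at the centre of its lower end. To be left alone.
- tier: Round bamboo steamer tier, 150 mm in diameter, 60 mm high, lying on the table beyond the work; origin at the centre of its underside. To be left alone.
- band: Metal ring (band former), 90 mm in diameter, 35 mm high, 3 mm wall, on the table beyond the work; origin at the centre of its underside. To be left alone.
- rail: The fixed rail itself, a horizontal bar on two posts; origin on the table under the middle of the bar, y along the bar, z up.
There are look-alikes about, which are no part of the job. Of the things that look like the part that bears slot, the middle-sized one is meant.

How it is judged (in metres and radians):
On the way, in this order (a step that is already met when the one before it is completed fails the run):
1. the cover hangs astride the rail, let go and at rest (contact force between cover and rail above 0.3 N and contact force between each of the arm, the fingers and cover below 0.1 N and z of cover in the frame of rail_mid between -0.005 and 0.02 m and x of cover in the frame of rail_mid between -0.025 and 0.025 m and y of cover in the frame of rail_mid between -0.085 and 0.085 m and angle between cover's own z axis and vertical below 0.4 rad and linear speed of cover below 0.05 m/s), for 0.3 s.
2. the long lath's lower end is through the slot (x of lath in the frame of slot between -0.005 and 0.005 m and y of lath in the frame of slot between -0.005 and 0.005 m and angle between the z axis of lath and the z axis of slot, either way round below 0.1 rad and z of lath in the frame of slot below -0.03 m), for 0.2 s.
At the end, for the whole second after the job is handed in: Cover resting astride the bar between the posts, let go, still, tilted < 0.4 rad. Long lath through the slot: foot within 5 mm of the slot axis in x and y, over 60 mm below the guard top, within 0.1 rad of upright; pad pressed over 6 mm; fingers grip it (over 2 N, not pushing on its end) (all of step 1 and x of lath in the frame of slot between -0.005 and 0.005 m and y of lath in the frame of slot between -0.005 and 0.005 m and angle between the z axis of lath and the z axis of slot, either way round below 0.1 rad and value of joint pad above 0.006 m and z of lath in the frame of slot below -0.06 m and contact force between the fingers and lath above 2 N and z of the grasp point in the frame of lath below 0.172 m); the arm keeps its last pose, push and grip.
It fails at once if a short lath moved by more than 30 mm (distance of short1 from where it was at the start of the episode above 0.03 m).
It fails at once if a short lath moved by more than 30 mm (distance of short2 from where it was at the start of the episode above 0.03 m).
It fails at once if the steamer tier moved by more than 30 mm (distance of tier from where it was at the start of the episode above 0.03 m).
It fails at once if the metal band moved by more than 30 mm (distance of band from where it was at the start of the episode above 0.03 m).
It also fails if it takes over 61 s, if anything falls off the work surface, if the arm or the gripper's body presses on something with over 40 N, if the wrist force passes 120 N, or if a joint passes its speed limit or range.

## Working session

There is one attempt and no reset: what is moved stays moved. The work goes in short steps, Python scripts to look and compute and a tool call to move; the robot and the scene stay as the last step left them, time stands still between calls to the robot, and variables do not carry over. Pictures are saved under pics/ and viewed, at most 10 in all, crops included, and the job is handed in when it is done.

Besides the shell and the picture viewer there is one more tool, called after "Call:" in YAML: its name, and indented under it one key for each argument. play_rows: Moves the arm, as the interface text tells. Shift numbers are shares of 0.15 m and turn numbers shares of 0.08 rad, none past 1 either way. Its arguments: {"type":"object","properties":{"rows":{"type":"array"},"squeeze":{"type":"number"}},"required":["rows"]}

```bash
mkdir -p pics; cat > h.py <<'E'
import numpy as np, cv2, json
from plant import r
from scipy.spatial.transform import Rotation as Ro
def cap(n,save=None):
    s=r.get_state(); c=r.capture(n)
    if n=='wrist':
        Rt=Ro.from_euler('xyz',s['eef_rot'],degrees=True).as_matrix(); T=np.array(c['T_tool_cam'])
        Rw=Rt@T[:3,:3]; o=Rt@T[:3,3]+np.array(s['tcp_pos'])
        c['R']=Rw.T; c['t']=-Rw.T@o
    c['R']=np.array(c['R']);c['t']=np.array(c['t']).ravel()
    if save: cv2.imwrite('pics/'+save,c['image']); np.savez('pics/'+save+'.npz',**{k:np.array(c[k]) for k in('fx','fy','cx','cy','R','t','image')})
    return c
def load(f): d=np.load('pics/'+f+'.npz'); return {k:d[k] for k in d}
def ray(c,u,v):
    d=c['R'].T@np.array([(u-c['cx'])/c['fx'],(v-c['cy'])/c['fy'],1]); return -c['R'].T@c['t'],d
def onz(c,u,v,z):
    o,d=ray(c,u,v); return o+d*(z-o[2])/d[2]
def proj(c,X):
    p=c['R']@np.array(X)+c['t']; return np.array([c['fx']*p[0]/p[2]+c['cx'],c['fy']*p[1]/p[2]+c['cy']])
E
python3 - <<'E'
from h import *
for n in('scene','top','wrist'):
    c=cap(n,n+'0.png'); print(n,c['fx'],-c['R'].T@c['t'],c['R'][2])
s=r.get_state();print(s)
E
```

```text
scene 438.6762717988812 [ 0.84042434 -0.38858795  0.78328798] [-0.36739544  0.46245134 -0.80694445]
top 560.7159140657344 [0.35970321 0.0058917  1.12786683] [ 0.15098958 -0.00873155 -0.98849679]
wrist 412.8495071541565 [0.25144442 0.62933342 0.38386793] [-0.24243456  0.06821185 -0.96776682]
{'time_s': 0.15, 'joints': array([ 9.04189188e+01,  2.05812581e+01,  6.45175283e-01, -1.14562384e-02,
       -7.01348698e+01, -1.65059925e+01]), 'qd': array([ 0.03135125, -0.01953087,  0.11204369,  0.03427745,  0.05515066,
       -0.00292274]), 'joint_torque': array([-1.93002074e-03, -5.83277750e+01,  2.93291348e+01,  7.00124145e+00,
        8.78559920e-03, -1.09766602e-04]), 'tcp_pos': array([0.18699459, 0.64820514, 0.22585142]), 'eef_rot': array([ 1.79928911e+02, -9.83294522e-03, -1.60909671e+01]), 'contact_force': array([ 0.07912737, -0.30399252,  0.52982651]), 'moment': array([-0.00123271,  0.0109486 , -0.0512028 ]), 'gripper_force': 0.0, 'gripper_width': 0.08755950564485249}
```

View pics/top0.png

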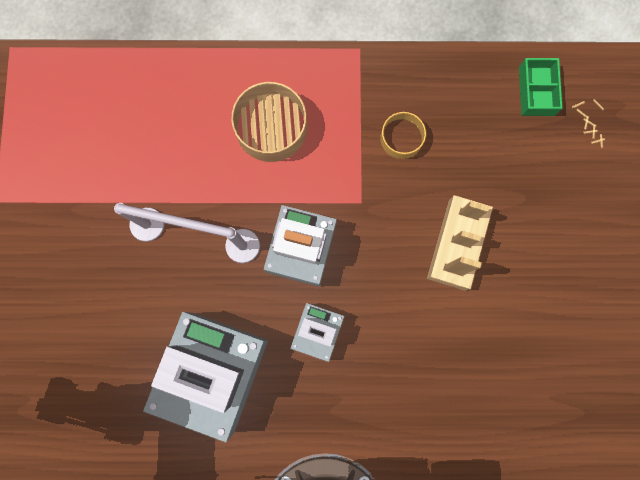

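View pics/scene0.png

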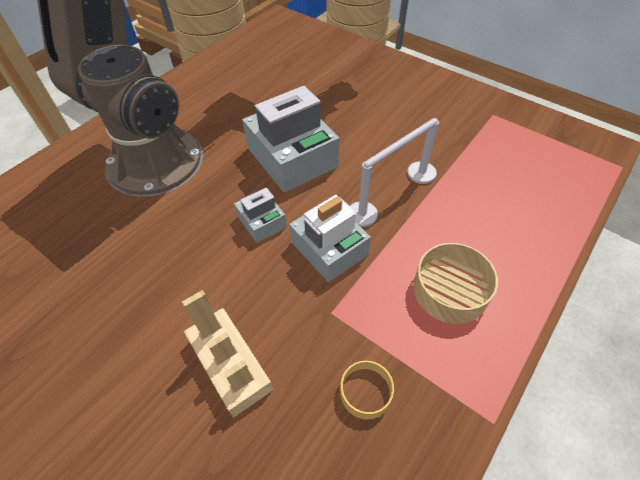

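The top view shows three testers: large (200,378), middle (302,245) with the white cover and orange handle (298,238), and small (318,331). The rail runs from (120,209) to (233,233). The laths stand at (474,210), (466,239) and (462,267), and the scene view shows the tall one is the one nearest the robot (top 462,267; scene 200,315). I choose the middle tester with the cover, and check it in a close crop.

```bash
python3 - <<'E'
from h import *
t=load('top0.png'); s=load('scene0.png')
a=t['image'][190:300,100:350]; b=t['image'][190:300,420:520]; d=s['image'][280:400,170:290]
m=np.zeros((600,800,3),np.uint8)
A=cv2.resize(a,None,fx=3.2,fy=2.7,interpolation=2) if 0 else cv2.resize(a,(750,330),interpolation=cv2.INTER_CUBIC)
m[:330,:750]=A; m[330:600,:245]=cv2.resize(b,(245,270),interpolation=2); m[330:600,300:570]=cv2.resize(d,(270,270),interpolation=2)
e=s['image'][190:280,280:380]; m[330:600,570:800]=cv2.resize(e,(230,270),interpolation=2)
cv2.imwrite('pics/m1.png',m)
# handle
for n,c in(('top',t),('scene',s)):
    h=cv2.cvtColor(c['image'],cv2.COLOR_BGR2HSV); x0=(slice(215,265),slice(265,340)) if n=='top' else (slice(190,230),slice(305,355))
    k=cv2.inRange(h[x0],(5,120,170),(18,255,255)); 
    cs=max(cv2.findContours(k,0,1)[0],key=cv2.contourArea); cs=cs+np.array([x0[1].start,x0[0].start])
    R=cv2.minAreaRect(cs); P=np.array([onz(c,*p,.147)[:2] for p in cv2.boxPoints(R)])
    print(n,R,P.mean(0).round(4)); e=np.diff(np.r_[P,P[:1]],axis=0); print(np.linalg.norm(e,axis=1).round(4),np.degrees(np.arctan2(e[:,1],e[:,0])).round(1))
E
```

```text
top ((297.7353210449219, 237.058837890625), (26.678918838500977, 8.00367546081543), 14.03624439239502) [0.5195 0.0484]
[0.0143 0.0474 0.0143 0.0473] [ -13.2 -104.1  166.4   75.9]
scene ((329.2918395996094, 204.47425842285156), (6.09263277053833, 22.929264068603516), 58.392494201660156) [0.5205 0.0476]
[0.0479 0.0144 0.0474 0.014 ] [  75.7  -29.1 -104.7  152.6]
```

View pics/m1.png

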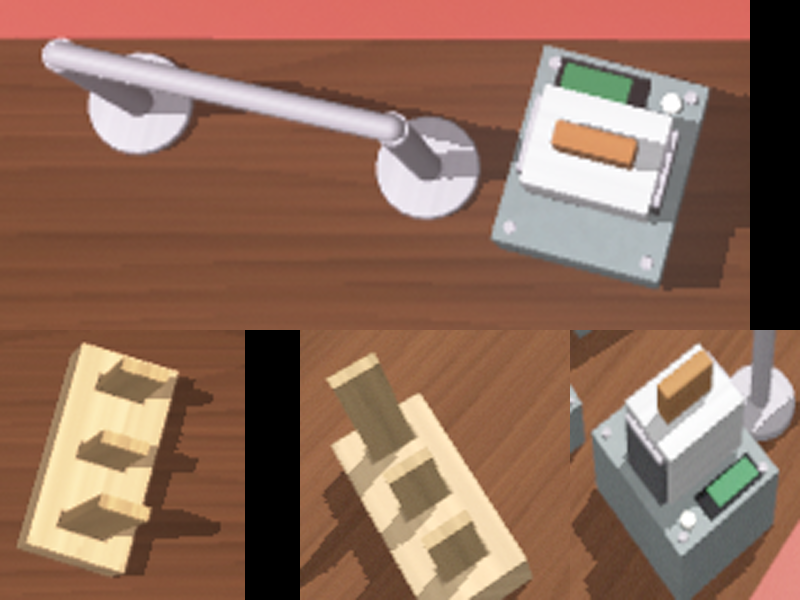

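The crop confirms it: the middle tester carries the white cover with its orange handle. The long lath is the one nearest the robot (top face about (468,262) in top, (194,298) in scene).

```bash
python3 - <<'E'
from h import *
t=load('top0.png'); s=load('scene0.png')
for n,c,l in(('top',t,[(119.3,207.3),(232.7,232.7)]),('sc',s,[(368,164),(435,122)])):
    P=[onz(c,*p,.16) for p in l]; d=P[1]-P[0]; print(n,P,np.linalg.norm(d),(P[0]+P[1])/2,np.degrees(np.arctan2(d[1],d[0])))
# post feet
for p in [(147,224.5),(242.5,246)]: print('foot',onz(t,*p,0.004))
for p in [(365,214),(422,173)]: print('footS',onz(s,*p,0.004))
print('lath',onz(t,468.6,262.5,.168),onz(s,194,297.8,.168))
# auto: bright top face of lath
for n,c,z in(('top',t,(slice(250,275),slice(445,485))),('sc',s,(slice(288,310),slice(178,212)))):
    h=cv2.cvtColor(c['image'],cv2.COLOR_BGR2HSV)[z]; print(n); print(h[::2,::2,2])
S=r.get_state(); Rt=Ro.from_euler('xyz',S['eef_rot'],degrees=True).as_matrix(); print(Rt.round(3))
E
```

```text
top [array([0.56991033, 0.36162857, 0.16      ]), array([0.52492573, 0.16149638, 0.16      ])] 0.20512558913369117 [0.54741803 0.26156248 0.16      ] -102.66808327380109
sc [array([0.52596208, 0.16970499, 0.16      ]), array([0.57119759, 0.36270528, 0.16      ])] 0.19823058232999358 [0.54857983 0.26620514 0.16      ] 76.80908798196197
foot [0.56820238 0.36088269 0.004     ]
foot [0.52429263 0.16609133 0.004     ]
footS [0.53093307 0.17122037 0.004     ]
footS [0.57059324 0.36218305 0.004     ]
lath [ 0.47197226 -0.24775671  0.168     ] [ 0.47460642 -0.25035093  0.168     ]
top
[[247 248 250 252 251 249 250 250 252 248 246 250 250 249 249 249 248 245
  123  85]
 [247 249 251 252 250 250 250 251 252 247 247 250 249 249 249 250 248 244
   94  85]
 [247 249 251 252 249 250 250 251 251 247 248 250 249 249 249 249 247 226
   91  90]
 [248 250 252 251 249 250 250 252 236 243 250 250 249 249 249 249 246 163
   88  88]
 [249 250 252 251 249 250 227 154 220 220 242 245 247 248 250 249 245 110
   89  88]
 [249 251 252 250 227 156 138 137 223 228 243 239 235 233 235 246 245  92
   87  86]
 [245 
[... 747 characters left out ...]
1 151 155 155 154 149 147 161 219 222 221 181 153 149 147]
 [147 152 153 157 156 155 151 150 208 237 243 234 218 205 148 148 148]
 [151 153 156 153 153 152 171 228 232 233 240 240 169 119 142 146 156]
 [152 156 154 155 175 229 229 227 231 231 174 136 131 124 127 156 161]
 [155 154 159 220 238 235 239 228 214 127 128 134 134 127 118 148 155]
 [155 154 214 236 239 235 225 128 124 127 129 129 134 129 128 128 154]
 [155 148 149 235 237 177 129 131 128 124 124 127 134 133 128 127 148]
 [151 151 153 144 131 133 132 129 133 124 125 125 129 134 128 127 131]
 [151 154 155 151 133 131 133 131 133 126 122 125 123 131 132 130 132]]
[[ 0.961 -0.277 -0.   ]
 [-0.277 -0.961 -0.001]
 [ 0.     0.001 -1.   ]]
```

```bash
cat >> h.py <<'E'
def plan(p,yaw,n,rpfix=True):
    """print n rows (slide, rot) from the present pose to p, yaw, pointing down"""
    s=r.get_state(); R0=Ro.from_euler('xyz',s['eef_rot'],degrees=True); R1=Ro.from_euler('xyz',[180,0,yaw],degrees=True)
    w=(R0.inv()*R1).as_rotvec(); d=(np.array(p)-s['tcp_pos'])/n
    print('from',s['tcp_pos'].round(4),s['eef_rot'].round(2),'t',s['time_s'],'rot/row',(w/n/.08).round(3))
    for i in range(n):
        R=R0*Ro.from_rotvec(w*i/n); print((R.inv().apply(d)/.15).round(3).tolist())
E
python3 -c "
from h import *
plan([.520,.048,.25],-104.2,24)"
```

```text
from [0.187  0.6482 0.2259] [ 1.7993e+02 -1.0000e-02 -1.6090e+01] t 0.15 rot/row [ 0.    -0.001  0.801]
[0.135, 0.135, -0.007]
[0.143, 0.126, -0.007]
[0.151, 0.116, -0.007]
[0.158, 0.106, -0.007]
[0.165, 0.096, -0.007]
[0.171, 0.085, -0.007]
[0.176, 0.074, -0.007]
[0.18, 0.063, -0.007]
[0.184, 0.051, -0.007]
[0.187, 0.039, -0.007]
[0.189, 0.027, -0.007]
[0.19, 0.015, -0.007]
[0.191, 0.003, -0.007]
[0.19, -0.009, -0.007]
[0.189, -0.022, -0.007]
[0.188, -0.034, -0.007]
[0.185, -0.046, -0.007]
[0.182, -0.057, -0.007]
[0.178, -0.069, -0.007]
[0.173, -0.08, -0.007]
[0.168, -0.091, -0.007]
[0.161, -0.102, -0.007]
[0.154, -0.112, -0.007]
[0.147, -0.121, -0.007]
```

Call:
play_rows:
  rows:
    - {"slide": [0.13,0.13,-0.03],"delta_rot": [0,0,0.8],"fingers": 1}
    - {"slide": [0.14,0.13,-0.03],"delta_rot": [0,0,0.8],"fingers": 1}
    - {"slide": [0.15,0.12,-0.03],"delta_rot": [0,0,0.8],"fingers": 1}
    - {"slide": [0.16,0.11,-0.03],"delta_rot": [0,0,0.8],"fingers": 1}
    - {"slide": [0.16,0.1,-0.03],"delta_rot": [0,0,0.8],"fingers": 1}
    - {"slide": [0.17,0.08,-0.02],"delta_rot": [0,0,0.8],"fingers": 1}
    - {"slide": [0.18,0.07,0],"delta_rot": [0,0,0.8],"fingers": 1}
    - {"slide": [0.18,0.06,0],"delta_rot": [0,0,0.8],"fingers": 1}

```text
time_s: 1.15
tcp_pos: [0.2979, 0.447, 0.252]
eef_rot: [180.0, -0.0, -45.7]
contact_force: [0.1, 0.1, 0.0]
gripper_width: 0.0876
gripper_force: 0.0
```

Call:
play_rows:
  rows:
    - {"slide": [0.18,0.05,0],"delta_rot": [0,0,0.8],"fingers": 1}
    - {"slide": [0.19,0.04,0],"delta_rot": [0,0,0.8],"fingers": 1}
    - {"slide": [0.19,0.03,0],"delta_rot": [0,0,0.8],"fingers": 1}
    - {"slide": [0.19,0.02,0],"delta_rot": [0,0,0.8],"fingers": 1}
    - {"slide": [0.19,0,0],"delta_rot": [0,0,0.8],"fingers": 1}
    - {"slide": [0.19,-0.01,0],"delta_rot": [0,0,0.8],"fingers": 1}
    - {"slide": [0.19,-0.02,0],"delta_rot": [0,0,0.8],"fingers": 1}
    - {"slide": [0.19,-0.03,0],"delta_rot": [0,0,0.8],"fingers": 1}

```text
time_s: 2.15
tcp_pos: [0.4076, 0.2459, 0.2519]
eef_rot: [180.0, -0.0, -75.0]
contact_force: [0.5, -0.2, 0.5]
gripper_width: 0.0876
gripper_force: 0.0
```

Call:
play_rows:
  rows:
    - {"slide": [0.18,-0.05,0],"delta_rot": [0,0,0.8],"fingers": 1}
    - {"slide": [0.18,-0.06,0],"delta_rot": [0,0,0.8],"fingers": 1}
    - {"slide": [0.18,-0.07,0],"delta_rot": [0,0,0.8],"fingers": 1}
    - {"slide": [0.17,-0.08,0],"delta_rot": [0,0,0.8],"fingers": 1}
    - {"slide": [0.17,-0.09,0],"delta_rot": [0,0,0.8],"fingers": 1}
    - {"slide": [0.16,-0.1,0],"delta_rot": [0,0,0.8],"fingers": 1}
    - {"slide": [0.15,-0.11,0],"delta_rot": [0,0,0.8],"fingers": 1}
    - {"slide": [0.15,-0.12,0],"delta_rot": [0,0,0.8],"fingers": 1}

```text
time_s: 3.15
tcp_pos: [0.5184, 0.0475, 0.2519]
eef_rot: [180.0, -0.0, -104.3]
contact_force: [0.2, -0.6, 0.0]
gripper_width: 0.0878
gripper_force: 0.0
```

```bash
python3 - <<'E'
from h import *
c=cap('wrist','w1.png')
h=cv2.cvtColor(c['image'],cv2.COLOR_BGR2HSV)
k=cv2.inRange(h,(5,120,150),(18,255,255)); k[:, :]=k
for cs in sorted(cv2.findContours(k,0,1)[0],key=cv2.contourArea)[-3:]:
    R=cv2.minAreaRect(cs); P=np.array([onz(c,*p,.147)[:2] for p in cv2.boxPoints(R)]); e=np.diff(np.r_[P,P[:1]],axis=0)
    print(cv2.contourArea(cs),R[0],P.mean(0).round(4),np.linalg.norm(e,axis=1).round(4),np.degrees(np.arctan2(e[:,1],e[:,0])).round(1))
plan([.520,.048,.25],-104.2,4)
print(r.get_state()['joints'].round(1))
E
```

```text
5.0 (79.97248077392578, 133.40826416015625) [ 0.647  -0.0553] [0.0132 0.0008 0.0132 0.0008] [-178.8   85.2    1.2  -95.5]
28.5 (24.650556564331055, 47.84572219848633) [ 0.6597 -0.1081] [0.0524 0.0165 0.0524 0.0174] [-122.7  158.8   58.2  -21.6]
1441.5 (321.5, 240.0) [0.5198 0.0479] [0.0135 0.0476 0.0141 0.0476] [ 165.6   75.9  -14.4 -104.8]
from [0.5194 0.0456 0.2517] [ 1.7999e+02 -7.0000e-02 -1.0455e+02] t 3.2 rot/row [ 0.001 -0.004 -0.019]
[-0.004, 0.0, 0.003]
[-0.004, -0.0, 0.003]
[-0.004, -0.0, 0.003]
[-0.004, -0.0, 0.003]
[ 26.6   5.1 -16.2   0.  -68.7 -41.2]
```

View pics/w1.png

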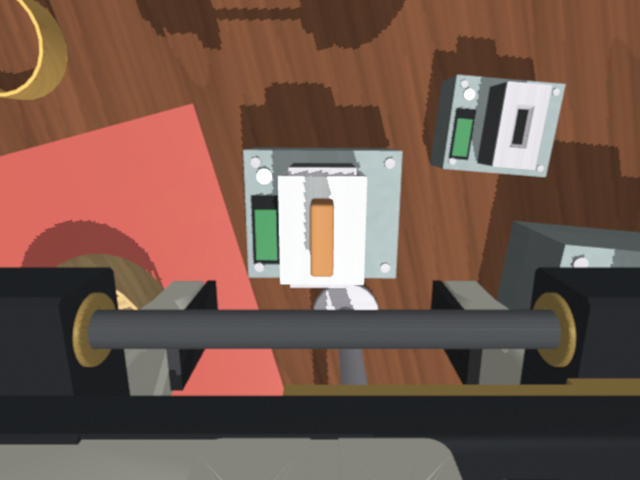

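The wrist view shows the cover under the gripper, with its handle at (322,240) between the fingers. It measures (0.520, 0.048), which agrees with the other views. Descending.

Call:
play_rows:
  rows:
    - {"slide": [-0.01,0,0.1],"delta_rot": [0,0,0],"fingers": 1}
    - {"slide": [0,0,0.15],"delta_rot": [0,0,0],"fingers": 1}
    - {"slide": [0,0,0.15],"delta_rot": [0,0,0],"fingers": 1}
    - {"slide": [0,0,0.15],"delta_rot": [0,0,0],"fingers": 1}
    - {"slide": [0,0,0.15],"delta_rot": [0,0,0],"fingers": 1}
    - {"slide": [0,0,0.1],"delta_rot": [0,0,0],"fingers": 1}
    - {"slide": [0,0,0.05],"delta_rot": [0,0,0],"fingers": 1}
    - {"slide": [0,0,0],"delta_rot": [0,0,0],"fingers": 1}

```text
time_s: 4.2
tcp_pos: [0.5186, 0.0508, 0.1243]
eef_rot: [180.0, -0.0, -104.1]
contact_force: [-0.0, 0.2, -0.5]
gripper_width: 0.0876
gripper_force: 0.0
```

Call:
play_rows:
  rows:
    - {"slide": [0,0,0],"delta_rot": [0,0,0],"fingers": -1}
    - {"slide": [0,0,0],"delta_rot": [0,0,0],"fingers": -1}
    - {"slide": [0,0,0],"delta_rot": [0,0,0],"fingers": -1}
    - {"slide": [0,0,0],"delta_rot": [0,0,0],"fingers": -1}
    - {"slide": [0,0,0],"delta_rot": [0,0,0],"fingers": -1}
    - {"slide": [0,0,0],"delta_rot": [0,0,0],"fingers": -1}
  squeeze: 25

```text
time_s: 4.95
tcp_pos: [0.5188, 0.0508, 0.1246]
eef_rot: [180.0, 0.0, -104.1]
contact_force: [0.6, -0.6, -0.0]
gripper_width: 0.0332
gripper_force: 0.0
```

Call:
play_rows:
  rows:
    - {"slide": [0,0,0],"delta_rot": [0,0,0],"fingers": -1}
    - {"slide": [0,0,0],"delta_rot": [0,0,0],"fingers": -1}
    - {"slide": [0,0,0],"delta_rot": [0,0,0],"fingers": -1}
    - {"slide": [0,0,0],"delta_rot": [0,0,0],"fingers": -1}

```text
time_s: 5.45
tcp_pos: [0.5189, 0.0508, 0.1246]
eef_rot: [-180.0, 0.0, -104.1]
contact_force: [0.8, -0.3, -0.5]
gripper_width: 0.0154
gripper_force: 25.0
```

Call:
play_rows:
  rows:
    - {"slide": [0,0,-0.05],"delta_rot": [0,0,0],"fingers": -1}
    - {"slide": [0,0,-0.12],"delta_rot": [0,0,0],"fingers": -1}
    - {"slide": [0,0,-0.15],"delta_rot": [0,0,0],"fingers": -1}
    - {"slide": [0,0,-0.15],"delta_rot": [0,0,0],"fingers": -1}
    - {"slide": [0,0,-0.15],"delta_rot": [0,0,0],"fingers": -1}
    - {"slide": [0,0,-0.15],"delta_rot": [0,0,0],"fingers": -1}
    - {"slide": [0,0,-0.1],"delta_rot": [0,0,0],"fingers": -1}
    - {"slide": [0,0,0],"delta_rot": [0,0,0],"fingers": -1}

```text
time_s: 6.45
tcp_pos: [0.5191, 0.051, 0.256]
eef_rot: [-179.9, 0.1, -104.1]
contact_force: [-0.1, 0.0, -1.5]
gripper_width: 0.0157
gripper_force: 25.0
```

```bash
python3 - <<'E'
from h import *
t=cap('top','t2.png'); w=cap('wrist','w2.png')
m=np.zeros((480,800,3),np.uint8); m[:400,:]=cv2.resize(t['image'][180:300,100:340],(800,400),interpolation=2)
cv2.imwrite('pics/m2.png',m)
# slot: dark rect inside white in top
h=cv2.cvtColor(t['image'],cv2.COLOR_BGR2HSV)
print(h[225:255:1,280:330:2,2])
plan([.5465,.2635,.257],-102.9,8)
E
```

```text
[[ 57  57  57  58  58  58  58  58  59  59  59  60  59  60  62  60 199 208
  224 209 207 255 255 254 214]
 [ 58  58  58  58  58  57  58  58  59  60  59  60  60  59  60  81 210 210
  211 210 208 255 255 208 218]
 [ 57  56  58  58  59  58  58  57  58  59  59  58  58  60  83  94 212 216
  213 213 212 247 249 151 221]
 [ 58  59  58  58  58  59  60  58  60  60  59  59  59  59  97 111 213 213
  213 216 201 224 225 215 222]
 [ 59  57  59  57  57  59  59  59  58  59  58  59  60  65  73  76 126 178
  214 213 216 221 220 222 221]
 [ 58  58  58  58  58  59  60  60  59  59  58  59  58  67  68  68  72  88
  216 214 221 220 220 221 221]
 [ 58  58  58  58  57  58  59  60  59  58  58  61  63  67  67  67  67  58
  214 214 163 220 220 222 222]
 [ 59  58  60  58  57  59  59  58  59  59  63  66  62  67  68  68  66  84
  214 216 227 174 217 222 222]
 [ 58  58  59  58  57  58  58  58  60  64  66  65  66  67  68  68  68  85
  212 213 248 189 179 161 220]
 [ 58  59  59  59  58  59  60  62  66  68  67  63  66  68  67  69  67 153
  213 213 249 195 181 143 159]
 [ 89  81  73  62  63  65  66  67  67  69  69  62 
[... 1644 characters left out ...]
 92 127 169 232  77  70  58  95 111 103 138  72 185 209 191
  184 182 182 105 140 140  99]
 [209 173 110  82  84  94 127  71  70  56  98 113 113 159 136 146 156 160
  188 184 183 117 140 140 105]
 [218 211 206 170 111  83  79  69  70  59 100 100 155 165 163 162 160 139
  246 245 193 133 140 139 102]
 [219 218 217 212 209 174  82  69  70  66 106 106 228 234 189 165 149 139
  247 249 224 136 140 140  99]]
from [0.5183 0.0508 0.2543] [ 1.7994e+02 -2.0000e-02 -1.0410e+02] t 6.55 rot/row [ 0.002 -0.    -0.033]
[-0.178, 0.02, -0.002]
[-0.178, 0.02, -0.002]
[-0.178, 0.019, -0.002]
[-0.178, 0.019, -0.002]
[-0.178, 0.019, -0.002]
[-0.178, 0.018, -0.002]
[-0.178, 0.018, -0.002]
[-0.178, 0.017, -0.002]
```

View pics/m2.png

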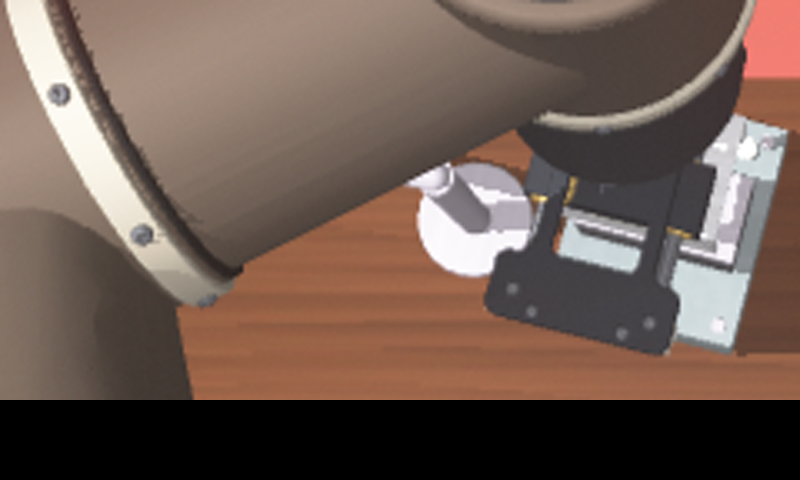

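The gripper holds the cover above the tester (fingers hide most of it), and the rail post (430,180) is clear of it. Going to the rail.

Call:
play_rows:
  rows:
    - {"slide": [-0.1,0.01,0],"delta_rot": [0,0,-0.04],"fingers": -1}
    - {"slide": [-0.18,0.02,0],"delta_rot": [0,0,-0.04],"fingers": -1}
    - {"slide": [-0.22,0.02,0],"delta_rot": [0,0,-0.04],"fingers": -1}
    - {"slide": [-0.22,0.03,0],"delta_rot": [0,0,-0.04],"fingers": -1}
    - {"slide": [-0.22,0.02,0],"delta_rot": [0,0,-0.04],"fingers": -1}
    - {"slide": [-0.22,0.02,0],"delta_rot": [0,0,-0.04],"fingers": -1}
    - {"slide": [-0.18,0.02,0],"delta_rot": [0,0,-0.03],"fingers": -1}
    - {"slide": [-0.08,0.01,0],"delta_rot": [0,0,0],"fingers": -1}

```text
time_s: 7.55
tcp_pos: [0.5463, 0.2649, 0.2541]
eef_rot: [180.0, -0.1, -102.8]
contact_force: [-0.5, 0.0, -0.4]
gripper_width: 0.016
gripper_force: 25.0
```

```bash
python3 - <<'E'
from h import *
s=cap('scene','s3.png'); w=cap('wrist','w3.png'); 
m=np.zeros((480,800,3),np.uint8); m[:480,:480]=cv2.resize(s['image'][60:220,330:490],(480,480),interpolation=2); m[:240,480:]=cv2.resize(w['image'],(320,240))
cv2.imwrite('pics/m3.png',m)
plan([.5465,.2635,.256],-102.9,1)
E
```

```text
from [0.5463 0.2642 0.2543] [ 1.7996e+02 -5.0000e-02 -1.0280e+02] t 7.65 rot/row [ 0.008 -0.011  0.022]
[0.004, -0.002, -0.011]
```

View pics/m3.png

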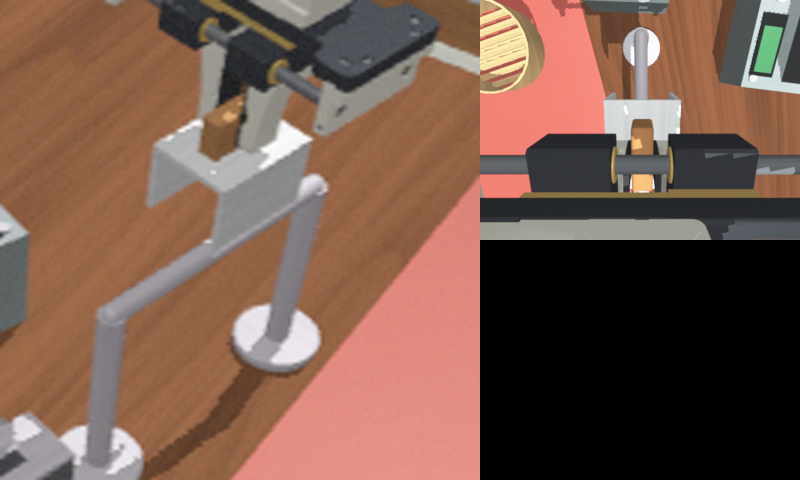

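The cover is held level, centred across the bar and well between the posts. Lowering by about 76 mm.

Call:
play_rows:
  rows:
    - {"slide": [0,0,0.06],"delta_rot": [0,0,0],"fingers": -1}
    - {"slide": [0,0,0.1],"delta_rot": [0,0,0],"fingers": -1}
    - {"slide": [0,0,0.1],"delta_rot": [0,0,0],"fingers": -1}
    - {"slide": [0,0,0.1],"delta_rot": [0,0,0],"fingers": -1}
    - {"slide": [0,0,0.08],"delta_rot": [0,0,0],"fingers": -1}
    - {"slide": [0,0,0.04],"delta_rot": [0,0,0],"fingers": -1}
    - {"slide": [0,0,0.02],"delta_rot": [0,0,0],"fingers": -1}
    - {"slide": [0,0,0.01],"delta_rot": [0,0,0],"fingers": -1}

```text
time_s: 8.65
tcp_pos: [0.5467, 0.2633, 0.1787]
eef_rot: [-180.0, 0.0, -102.8]
contact_force: [-0.3, -0.2, -1.8]
gripper_width: 0.0161
gripper_force: 25.0
```

Call:
play_rows:
  rows:
    - {"slide": [0,0,0.01],"delta_rot": [0,0,0],"fingers": -1}
    - {"slide": [0,0,0.005],"delta_rot": [0,0,0],"fingers": -1}
    - {"slide": [0,0,0],"delta_rot": [0,0,0],"fingers": -1}

```text
time_s: 9.02
tcp_pos: [0.5467, 0.2634, 0.1776]
eef_rot: [-179.9, 0.1, -102.8]
contact_force: [-2.6, -0.5, 4.8]
gripper_width: 0.0159
gripper_force: 25.0
```

Contact is made: the force changed sign to +4.8 N. Releasing.

Call:
play_rows:
  rows:
    - {"slide": [0,0,-0.005],"delta_rot": [0,0,0],"fingers": -1}
    - {"slide": [0,0,0],"delta_rot": [0,0,0],"fingers": 0}
    - {"slide": [0,0,0],"delta_rot": [0,0,0],"fingers": 0}
    - {"slide": [0,0,0],"delta_rot": [0,0,0],"fingers": 0}
    - {"slide": [0,0,0],"delta_rot": [0,0,0],"fingers": 0}

```text
time_s: 9.65
tcp_pos: [0.5465, 0.2632, 0.177]
eef_rot: [180.0, -0.0, -102.9]
contact_force: [-0.3, -0.2, 0.0]
gripper_width: 0.0433
gripper_force: 0.0
```

Call:
play_rows:
  rows:
    - {"slide": [0,0,-0.05],"delta_rot": [0,0,0],"fingers": 0}
    - {"slide": [0,0,-0.1],"delta_rot": [0,0,0],"fingers": 0}
    - {"slide": [0,0,-0.2],"delta_rot": [0,0,0],"fingers": 0}
    - {"slide": [0,0,-0.2],"delta_rot": [0,0,0],"fingers": 0}
    - {"slide": [0,0,-0.2],"delta_rot": [0,0,0],"fingers": 0}
    - {"slide": [0,0,-0.1],"delta_rot": [0,0,0],"fingers": 0}

```text
time_s: 10.4
tcp_pos: [0.547, 0.2635, 0.3075]
eef_rot: [-179.9, 0.2, -102.9]
contact_force: [1.2, 0.7, 0.3]
gripper_width: 0.0439
gripper_force: 0.0
```

```bash
python3 - <<'E'
from h import *
s=cap('scene','s4.png'); t=cap('top','t4.png')
m=np.zeros((600,800,3),np.uint8); m[:,:400]=cv2.resize(s['image'][80:280,330:463],(400,600),interpolation=2)
m[:400,400:]=cv2.resize(s['image'][180:280,280:380],(400,400),interpolation=2)
m[400:,400:]=cv2.resize(t['image'][195:295,260:460],(400,200),interpolation=2)
cv2.imwrite('pics/m4.png',m); print(r.get_state()['joints'].round(1))
plan([.4735,-.249,.29],-102.9,24)
E
```

```text
[ 44.1  11.8  -1.1   0.  -77.  -57. ]
from [0.5471 0.2636 0.3068] [-1.7987e+02  1.6000e-01 -1.0285e+02] t 10.5 rot/row [-0.001  0.001  0.   ]
[0.143, -0.012, 0.004]
[0.143, -0.012, 0.004]
[0.143, -0.012, 0.004]
[0.143, -0.012, 0.004]
[0.143, -0.012, 0.004]
[0.143, -0.012, 0.004]
[0.143, -0.012, 0.004]
[0.143, -0.012, 0.004]
[0.143, -0.012, 0.004]
[0.143, -0.012, 0.004]
[0.143, -0.012, 0.004]
[0.143, -0.012, 0.004]
[0.143, -0.012, 0.004]
[0.143, -0.012, 0.004]
[0.143, -0.012, 0.005]
[0.143, -0.012, 0.005]
[0.143, -0.012, 0.005]
[0.143, -0.012, 0.005]
[0.143, -0.012, 0.005]
[0.143, -0.012, 0.005]
[0.143, -0.012, 0.005]
[0.143, -0.012, 0.005]
[0.143, -0.012, 0.005]
[0.143, -0.012, 0.005]
```

View pics/m4.png

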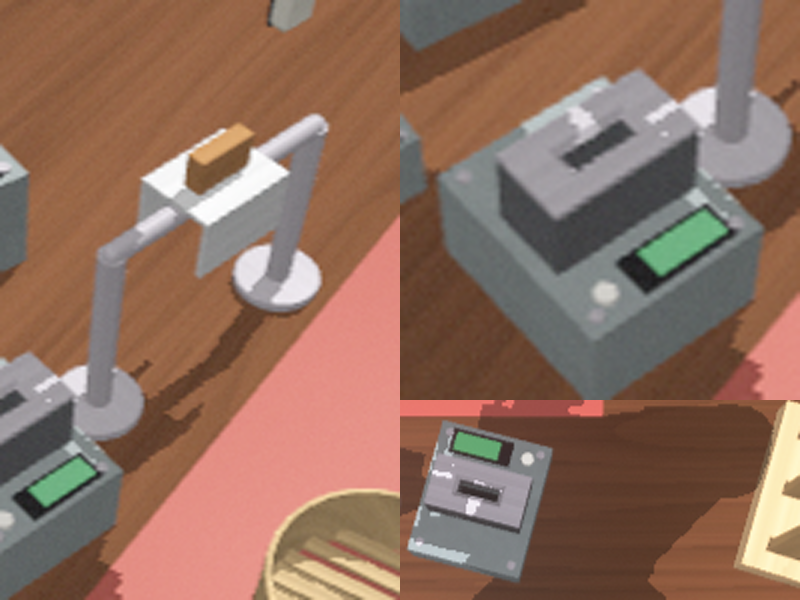

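The cover hangs level astride the bar, let go and between the posts. The slot of the middle tester is now visible (crop 600,145; top about (301,240)). I'll stop over it to measure with the wrist camera, then go on to the lath.

Call:
play_rows:
  rows:
    - {"slide": [0.1,-0.01,0],"delta_rot": [0,0,0],"fingers": 0}
    - {"slide": [0.25,-0.02,0],"delta_rot": [0,0,0],"fingers": 0}
    - {"slide": [0.28,-0.02,0],"delta_rot": [0,0,0],"fingers": 0}
    - {"slide": [0.28,-0.02,0],"delta_rot": [0,0,0],"fingers": 0}
    - {"slide": [0.28,-0.02,0],"delta_rot": [0,0,0],"fingers": 0}
    - {"slide": [0.2,-0.02,0],"delta_rot": [0,0,0],"fingers": 0}
    - {"slide": [0.05,0,0],"delta_rot": [0,0,0],"fingers": 0}
    - {"slide": [0,0,0],"delta_rot": [0,0,0],"fingers": 0}

```text
time_s: 11.5
tcp_pos: [0.5141, 0.0483, 0.3039]
eef_rot: [180.0, -0.0, -102.9]
contact_force: [0.3, 0.2, -0.4]
gripper_width: 0.044
gripper_force: 0.0
```

```bash
cat >> h.py <<'E'
def darkslot(c,X,rad,thr,z=.115):
    u,v=proj(c,X).astype(int); g=cv2.cvtColor(c['image'],cv2.COLOR_BGR2GRAY)
    sub=g[v-rad:v+rad,u-rad:u+rad]; k=(sub<thr).astype(np.uint8)
    for cs in cv2.findContours(k,0,1)[0]:
        if cv2.contourArea(cs)<20: continue
        R=cv2.minAreaRect(cs+np.array([u-rad,v-rad])); P=np.array([onz(c,*p,z)[:2] for p in cv2.boxPoints(R)]); e=np.diff(np.r_[P,P[:1]],axis=0)
        print(R[0],P.mean(0).round(4),np.linalg.norm(e,axis=1)[:2].round(4),np.degrees(np.arctan2(e[:,1],e[:,0]))[:2].round(1))
E
python3 - <<'E'
from h import *
w=cap('wrist','w5.png'); s=load('s4.png'); t=load('t4.png'); X=[.52,.048,.115]
print(proj(w,X)); 
for n,c,rd in(('w',w,45),('s',s,14),('t',t,16)):
    for th in(60,90): print(n,th); darkslot(c,X,rd,th)
u,v=proj(w,X).astype(int); cv2.imwrite('pics/m5.png',cv2.resize(w['image'][v-90:v+90,u-120:u+120],(800,600),interpolation=2))
# stand edges from top
st=load('top0.png'); P=[onz(st,431.4,278.4,.045),onz(st,453.4,196.1,.045)]; d=P[1]-P[0]; print('stand len',np.linalg.norm(d),np.degrees(np.arctan2(d[1],d[0])))
plan([.4735,-.249,.30],-102.9,8)
E
```

```text
[316.38648974 216.3541431 ]
w 60
(317.5, 210.0) [0.5178 0.043 ] [0.0093 0.0259] [167.  77.]
(275.0, 194.0) [0.5497 0.0215] [0.0067 0.0102] [167.1  75.5]
w 90
(316.5, 233.0) [0.5232 0.0623] [0.0095 0.0036] [167.  77.]
(317.0, 210.0) [0.5183 0.0429] [0.0101 0.0276] [167.  77.]
(275.0, 216.5) [0.5547 0.0406] [0.0067 0.0514] [167.1  75.5]
s 60
s 90
(337.0, 224.0) [0.5457 0.0387] [0.0194 0.0146] [ 36.7 -54.4]
(328.9438171386719, 215.91014099121094) [0.5213 0.0456] [0.0357 0.0096] [ 75.5 -28. ]
t 60
(298.82354736328125, 241.20590209960938) [0.517  0.0477] [0.0054 0.0342] [ -13.3 -104.1]
t 90
(298.88079833984375, 240.10385131835938) [0.5191 0.0476] [0.0109 0.037 ] [ -14.5 -105.3]
(304.0, 225.0) [0.5471 0.0384] [0.033  0.0075] [ -89.9 -179.8]
stand len 0.1705151795484984 -16.46412767746173
from [0.5143 0.0489 0.304 ] [ 1.7996e+02 -2.0000e-02 -1.0288e+02] t 11.55 rot/row [ 0.001 -0.001  0.001]
[0.25, -0.022, 0.003]
[0.25, -0.022, 0.003]
[0.25, -0.022, 0.003]
[0.25, -0.022, 0.003]
[0.25, -0.022, 0.003]
[0.25, -0.022, 0.003]
[0.25, -0.022, 0.003]
[0.25, -0.022, 0.003]
```

View pics/m5.png

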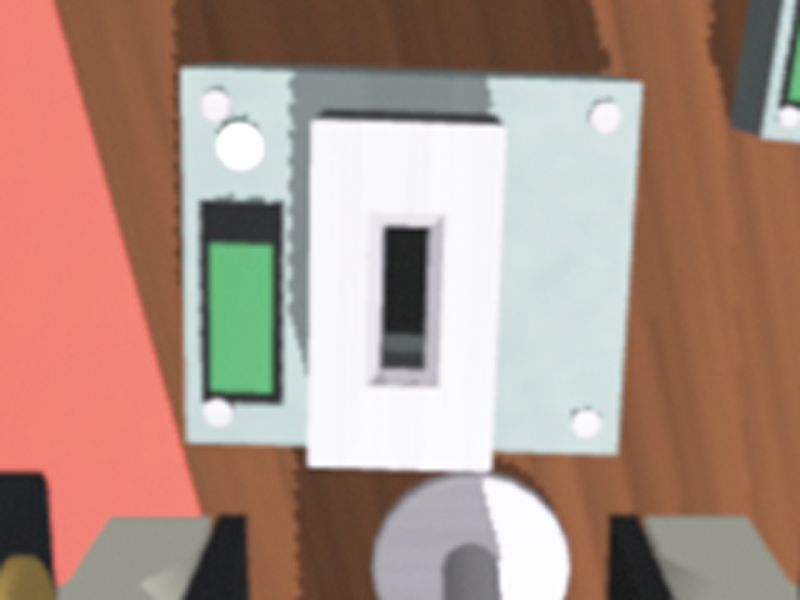

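The wrist crop shows the slot. The lead-in outline corners are (369,214), (443,216), (440,385), (370,385), and the guard top corners are (312,120), (505,124), (493,471), (308,466). I'll cast both onto z = 0.115.

Call:
play_rows:
  rows:
    - {"slide": [0.1,-0.01,0],"delta_rot": [0,0,0],"fingers": 0}
    - {"slide": [0.25,-0.02,0],"delta_rot": [0,0,0],"fingers": 0}
    - {"slide": [0.3,-0.03,0],"delta_rot": [0,0,0],"fingers": 0}
    - {"slide": [0.3,-0.03,0],"delta_rot": [0,0,0],"fingers": 0}
    - {"slide": [0.3,-0.03,0],"delta_rot": [0,0,0],"fingers": 0}
    - {"slide": [0.3,-0.02,0],"delta_rot": [0,0,0.3],"fingers": 0}
    - {"slide": [0.3,-0.02,0],"delta_rot": [0,0,0.3],"fingers": 0}
    - {"slide": [0.15,-0.02,0],"delta_rot": [0,0,0.2],"fingers": 0}

```text
time_s: 12.55
tcp_pos: [0.4713, -0.251, 0.3042]
eef_rot: [180.0, -0.0, -106.6]
contact_force: [-0.7, 0.8, 0.4]
gripper_width: 0.0439
gripper_force: 0.0
```

Call:
play_rows:
  rows:
    - {"slide": [0,0,0],"delta_rot": [0,0,0],"fingers": 0}

```text
time_s: 12.68
tcp_pos: [0.4715, -0.2505, 0.304]
eef_rot: [179.9, -0.0, -106.6]
contact_force: [0.0, 0.4, -0.3]
gripper_width: 0.0432
gripper_force: 0.0
```

```bash
python3 - <<'E'
from h import *
c=load('w5.png')
for q in([(369,214),(443,216),(440,385),(370,385)],[(312,120),(505,124),(493,471),(308,466)]):
    P=np.array([onz(c,196+a*.3-.35,126+b*.3-.35,.115)[:2] for a,b in q]); e=np.diff(np.r_[P,P[:1]],axis=0)
    print(P.mean(0).round(4),np.linalg.norm(e,axis=1).round(4),np.degrees(np.arctan2(e[:,1],e[:,0])).round(1))
w=cap('wrist','w6.png'); X=[.4735,-.249,.168]; u,v=proj(w,X).astype(int); print(u,v)
u0,v0=u-80,v-60; print(u0,v0)
cv2.imwrite('pics/m6.png',cv2.resize(w['image'][v0:v0+120,u0:u0+160],(800,600),interpolation=2))
plan([.4735,-.249,.30],-106.5,1)
E
```

```text
[0.5192 0.0479] [0.0187 0.0441 0.0182 0.0446] [ 165.5   76.2  -13.  -103.2]
[0.5194 0.0477] [0.0479 0.0906 0.049  0.0902] [ 165.9   75.9  -14.6 -104.8]
321 231
241 171
from [ 0.4717 -0.2497  0.3041] [ 179.95   -0.   -106.57] t 12.725 rot/row [ 0.01  -0.001 -0.016]
[-0.008, -0.01, 0.027]
```

View pics/m6.png

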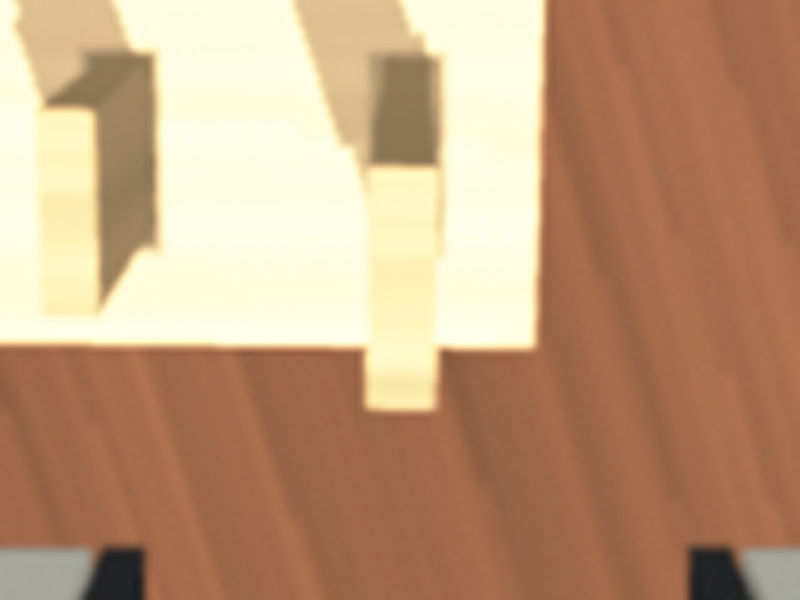

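The long lath's top face in the crop is (368,165), (437,165), (439,410), (364,410), centred between the fingers. Converting to a position.

```bash
python3 - <<'E'
from h import *
c=load('w6.png')
P=np.array([onz(c,241+a*.2-.4,171+b*.2-.4,.168)[:2] for a,b in[(368,165),(437,165),(439,410),(364,410)]]); e=np.diff(np.r_[P,P[:1]],axis=0)
print(P.mean(0).round(4),np.linalg.norm(e,axis=1).round(4),np.degrees(np.arctan2(e[:,1],e[:,0])).round(1))
m=P.mean(0); plan([m[0],m[1],.135],-106.5,1)
E
```

```text
[ 0.473  -0.2514] [0.0099 0.0367 0.0111 0.0367] [ 163.3   74.   -16.7 -107.9]
from [ 0.4717 -0.2497  0.3041] [ 179.95   -0.   -106.57] t 12.725 rot/row [ 0.01  -0.001 -0.016]
[0.008, -0.012, 1.127]
```

Call:
play_rows:
  rows:
    - {"slide": [0.01,-0.01,0.15],"delta_rot": [0,0,0],"fingers": 0}
    - {"slide": [0,0,0.2],"delta_rot": [0,0,0],"fingers": 0}
    - {"slide": [0,0,0.2],"delta_rot": [0,0,0],"fingers": 0}
    - {"slide": [0,0,0.2],"delta_rot": [0,0,0],"fingers": 0}
    - {"slide": [0,0,0.15],"delta_rot": [0,0,0],"fingers": 0}
    - {"slide": [0,0,0.13],"delta_rot": [0,0,0],"fingers": 0}
    - {"slide": [0,0,0.08],"delta_rot": [0,0,0],"fingers": 0}
    - {"slide": [0,0,0.02],"delta_rot": [0,0,0],"fingers": 0}

```text
time_s: 13.72
tcp_pos: [0.4729, -0.2506, 0.1346]
eef_rot: [179.9, -0.0, -106.5]
contact_force: [0.1, 0.2, -0.6]
gripper_width: 0.0438
gripper_force: 0.0
```

Call:
play_rows:
  rows:
    - {"slide": [0,0,0],"delta_rot": [0,0,0],"fingers": -1}
    - {"slide": [0,0,0],"delta_rot": [0,0,0],"fingers": -1}
    - {"slide": [0,0,0],"delta_rot": [0,0,0],"fingers": -1}
    - {"slide": [0,0,0],"delta_rot": [0,0,0],"fingers": -1}
    - {"slide": [0,0,0],"delta_rot": [0,0,0],"fingers": -1}
    - {"slide": [0,0,0],"delta_rot": [0,0,0],"fingers": -1}
  squeeze: 35

```text
time_s: 14.48
tcp_pos: [0.4731, -0.2512, 0.1354]
eef_rot: [-180.0, -0.0, -106.5]
contact_force: [0.2, 0.6, 2.8]
gripper_width: 0.0098
gripper_force: 35.0
```

Call:
play_rows:
  rows:
    - {"slide": [0,0,-0.05],"delta_rot": [0,0,0],"fingers": -1}
    - {"slide": [0,0,-0.1],"delta_rot": [0,0,0],"fingers": -1}
    - {"slide": [0,0,-0.15],"delta_rot": [0,0,0],"fingers": -1}
    - {"slide": [0,0,-0.2],"delta_rot": [0,0,0],"fingers": -1}
    - {"slide": [0,0,-0.2],"delta_rot": [0,0,0],"fingers": -1}
    - {"slide": [0,0,-0.15],"delta_rot": [0,0,0],"fingers": -1}
    - {"slide": [0,0,-0.08],"delta_rot": [0,0,0],"fingers": -1}
    - {"slide": [0,0,0],"delta_rot": [0,0,0],"fingers": -1}

```text
time_s: 15.48
tcp_pos: [0.4732, -0.2512, 0.2754]
eef_rot: [-179.9, 0.0, -106.5]
contact_force: [-0.4, 0.6, -0.8]
gripper_width: 0.0095
gripper_force: 35.0
```

```bash
python3 - <<'E'
from h import *
w=cap('wrist','w7.png'); s=cap('scene','s7.png'); S=r.get_state(); Rt=Ro.from_euler('xyz',S['eef_rot'],degrees=True).as_matrix(); p=S['tcp_pos']
L=lambda z:p+Rt@[0,0,z]
for n,c in(('w',w),('s',s)): print(n,proj(c,L(.1274)),proj(c,L(-.0326)))
m=np.zeros((480,800,3),np.uint8)
u,v=proj(w,L(.1274)).astype(int); print('w0',u-60,v-72); m[:,:400]=cv2.resize(w['image'][v-72:v+72,u-60:u+60],(400,480),interpolation=2)
u,v=proj(s,L(.06)).astype(int); print('s0',u-60,v-72); m[:,400:]=cv2.resize(s['image'][v-72:v+72,u-60:u+60],(400,480),interpolation=2)
cv2.imwrite('pics/m7.png',m)
plan([.5193,.0478,.277],-104.0,8)
E
```

```text
w [324.94849664 231.27920423] [325.08778143 339.71321953]
s [196.08684822 303.62575902] [167.2184473  247.58537629]
w0 264 159
s0 125 210
from [ 0.4725 -0.2509  0.2738] [ 1.7994e+02  1.0000e-02 -1.0653e+02] t 15.575 rot/row [ 0.002  0.    -0.069]
[-0.25, 0.033, -0.003]
[-0.25, 0.032, -0.003]
[-0.25, 0.031, -0.003]
[-0.25, 0.029, -0.003]
[-0.25, 0.028, -0.003]
[-0.251, 0.027, -0.003]
[-0.251, 0.025, -0.003]
[-0.251, 0.024, -0.003]
```

View pics/m7.png

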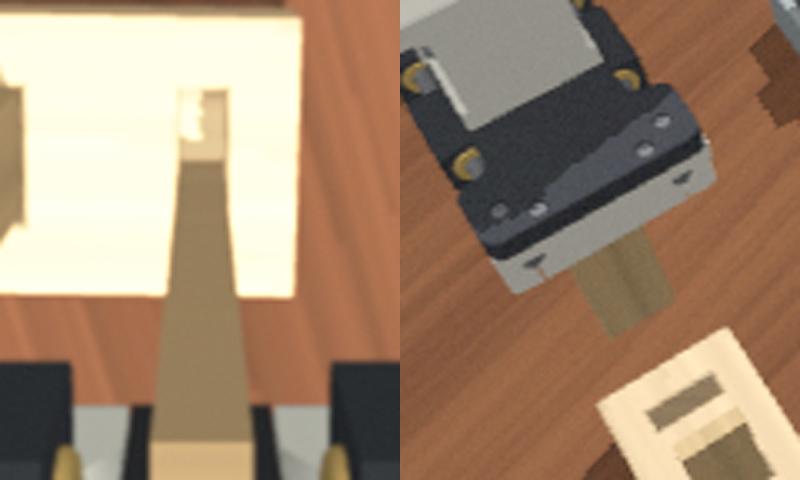

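The lath hangs straight in the gripper. In the left half the foot's front edge is (179–228,158) and the top's front edge is (150–253,442). That was the last picture; the rest is numeric. Checking its offset in the tool frame.

```bash
python3 - <<'E'
from h import *
c=load('w7.png'); p=np.array([.4725,-.2509,.2738]); Rt=Ro.from_euler('xyz',[179.94,.01,-106.53],degrees=True).as_matrix()
for (a,b,l) in[(203.5,158,.1274),(201.5,442,-.0326)]:
    u,v=264+a*.3-.35,159+b*.3-.35
    # the camera pose taken with the picture; intersect with plane z of the edge
    X=onz(c,u,v,(p+Rt@[0,0,l])[2]); print('edge in tool frame mm',((Rt.T@(X-p))*1000).round(1))
E
```

```text
edge in tool frame mm [ 18.2  -0.2 127.4]
edge in tool frame mm [ 17.5  -0.4 -32.6]
```

Call:
play_rows:
  rows:
    - {"slide": [-0.1,0.01,0],"delta_rot": [0,0,-0.07],"fingers": -1}
    - {"slide": [-0.2,0.03,0],"delta_rot": [0,0,-0.07],"fingers": -1}
    - {"slide": [-0.25,0.03,0],"delta_rot": [0,0,-0.07],"fingers": -1}
    - {"slide": [-0.25,0.03,0],"delta_rot": [0,0,-0.07],"fingers": -1}
    - {"slide": [-0.25,0.03,0],"delta_rot": [0,0,-0.07],"fingers": -1}
    - {"slide": [-0.25,0.03,0],"delta_rot": [0,0,-0.07],"fingers": -1}
    - {"slide": [-0.25,0.03,0],"delta_rot": [0,0,-0.07],"fingers": -1}
    - {"slide": [-0.25,0.02,0],"delta_rot": [0,0,-0.06],"fingers": -1}

```text
time_s: 16.58
tcp_pos: [0.5132, 0.0195, 0.2739]
eef_rot: [179.9, -0.0, -104.0]
contact_force: [1.0, -0.4, -0.2]
gripper_width: 0.0097
gripper_force: 35.0
```

Call:
play_rows:
  rows:
    - {"slide": [-0.15,0.01,0],"delta_rot": [0,0,0],"fingers": -1}
    - {"slide": [-0.05,0,0],"delta_rot": [0,0,0],"fingers": -1}
    - {"slide": [0,0,0],"delta_rot": [0,0,0],"fingers": -1}
    - {"slide": [0,0,0],"delta_rot": [0,0,0],"fingers": -1}

```text
time_s: 17.08
tcp_pos: [0.5193, 0.0466, 0.2744]
eef_rot: [180.0, -0.0, -104.0]
contact_force: [-0.1, 0.0, 0.2]
gripper_width: 0.01
gripper_force: 35.0
```

```bash
python3 - <<'E'
from h import *
plan([.5193,.0478,.25],-104.0,1)
w=cap('wrist','w8.png'); S=r.get_state(); print(S['tcp_pos'],S['joints'].round(1),S['contact_force'])
# guard top (bright) and lath in the row of pixels just at guard z
p=S['tcp_pos']; 
for X in ([.5193,.0478,.115],): print(proj(w,X))
E
```

```text
from [0.5193 0.0466 0.2744] [ 1.7998e+02 -2.0000e-02 -1.0403e+02] t 17.075 rot/row [ 0.004 -0.004 -0.006]
[-0.008, 0.002, 0.163]
[0.5193491  0.0464866  0.27451115] [ 26.7   4.3 -14.1   0.  -71.6 -40.7] [ 0.44439804 -0.65689673  0.3722516 ]
[323.6908655  223.89663499]
```

The lath is 1.2 mm off the slot in y; correct that, come down to the mouth, then go slowly into the throat.

Call:
play_rows:
  rows:
    - {"slide": [-0.008,0.002,0.05],"delta_rot": [0,0,0],"fingers": -1}
    - {"slide": [0,0,0.08],"delta_rot": [0,0,0],"fingers": -1}
    - {"slide": [0,0,0.06],"delta_rot": [0,0,0],"fingers": -1}
    - {"slide": [0,0,0.02],"delta_rot": [0,0,0],"fingers": -1}
    - {"slide": [0,0,0.02],"delta_rot": [0,0,0],"fingers": -1}
    - {"slide": [0,0,0.02],"delta_rot": [0,0,0],"fingers": -1}
    - {"slide": [0,0,0.02],"delta_rot": [0,0,0],"fingers": -1}
    - {"slide": [0,0,0],"delta_rot": [0,0,0],"fingers": -1}

```text
time_s: 18.12
tcp_pos: [0.5195, 0.0484, 0.2339]
eef_rot: [180.0, -0.0, -104.0]
contact_force: [-0.1, -0.4, -0.7]
gripper_width: 0.0097
gripper_force: 35.0
```

Call:
play_rows:
  rows:
    - {"slide": [0,0,0.03],"delta_rot": [0,0,0],"fingers": -1}
    - {"slide": [0,0,0.03],"delta_rot": [0,0,0],"fingers": -1}
    - {"slide": [0,0,0.04],"delta_rot": [0,0,0],"fingers": -1}
    - {"slide": [0,0,0.04],"delta_rot": [0,0,0],"fingers": -1}
    - {"slide": [0,0,0.04],"delta_rot": [0,0,0],"fingers": -1}
    - {"slide": [0,0,0.04],"delta_rot": [0,0,0],"fingers": -1}
    - {"slide": [0,0,0.04],"delta_rot": [0,0,0],"fingers": -1}
    - {"slide": [0,0,0],"delta_rot": [0,0,0],"fingers": -1}

```text
time_s: 19.12
tcp_pos: [0.5194, 0.0483, 0.1946]
eef_rot: [180.0, -0.0, -104.0]
contact_force: [-0.3, -0.4, -1.6]
gripper_width: 0.0099
gripper_force: 35.0
```

No contact so far. Pressing the pad: target TCP z about 0.172, which is roughly 10 mm of travel.

Call:
play_rows:
  rows:
    - {"slide": [0,0,0.04],"delta_rot": [0,0,0],"fingers": -1}
    - {"slide": [0,0,0.04],"delta_rot": [0,0,0],"fingers": -1}
    - {"slide": [0,0,0.02],"delta_rot": [0,0,0],"fingers": -1}
    - {"slide": [0,0,0.02],"delta_rot": [0,0,0],"fingers": -1}
    - {"slide": [0,0,0.02],"delta_rot": [0,0,0],"fingers": -1}
    - {"slide": [0,0,0.01],"delta_rot": [0,0,0],"fingers": -1}
    - {"slide": [0,0,0],"delta_rot": [0,0,0],"fingers": -1}
    - {"slide": [0,0,0],"delta_rot": [0,0,0],"fingers": -1}

```text
time_s: 20.12
tcp_pos: [0.5197, 0.0483, 0.1732]
eef_rot: [-180.0, 0.0, -104.0]
contact_force: [-2.8, 0.5, 6.1]
gripper_width: 0.0098
gripper_force: 35.0
```

Call:
play_rows:
  rows:
    - {"slide": [0,0,0.01],"delta_rot": [0,0,0],"fingers": -1}
    - {"slide": [0,0,0.007],"delta_rot": [0,0,0],"fingers": -1}
    - {"slide": [0,0,0],"delta_rot": [0,0,0],"fingers": -1}
    - {"slide": [0,0,0],"delta_rot": [0,0,0],"fingers": -1}

```text
time_s: 20.62
tcp_pos: [0.5197, 0.0483, 0.1708]
eef_rot: [-180.0, 0.0, -104.0]
contact_force: [-2.5, 0.1, 7.7]
gripper_width: 0.01
gripper_force: 35.0
```

```bash
python3 - <<'E'
from h import *
f=[]
for i in range(5):
    s=r.get_state(); f.append(s['contact_force']); w=cap('wrist')
print(np.mean(f,0),s['tcp_pos'],s['gripper_force'])
cv2.imwrite('pics/w9.png',w['image']); c=w
# lath top front edge: find row in centre column where lath top (bright) begins
c7=load('w7.png'); 
for im in(c7['image'],c['image']): print(im[270:330:3,325,2])
sc=cap('scene','s9.png'); h=cv2.cvtColor(sc['image'],cv2.COLOR_BGR2HSV)[80:200,330:480]
k=cv2.inRange(h,(5,120,100),(18,255,255)); cs=max(cv2.findContours(k,0,1)[0],key=cv2.contourArea); b=cv2.boundingRect(cs); a=load('s4.png')
k2=cv2.inRange(cv2.cvtColor(a['image'],cv2.COLOR_BGR2HSV)[80:200,330:480],(5,120,100),(18,255,255)); print('handle box now',b,'before',cv2.boundingRect(max(cv2.findContours(k2,0,1)[0],key=cv2.contourArea)))
E
```

```text
[-2.31629281  0.28096422  8.04802362] [0.51974389 0.0483794  0.17079334] 35.009965896606445
[149 149 149 149 150 150 149 173 212 210 212 214 218 163  77  89  97 103
 109 109]
[143 144 143 141 141 140 141 165 202 200 204 205 207 155  73  85  92  99
 104 104]
handle box now (26, 0, 124, 120) before (0, 0, 150, 120)
```

```bash
python3 - <<'E'
from h import *
a=load('s4.png')['image'];b=load('s9.png')['image']
print('cover diff',cv2.absdiff(a[110:180,375:430],b[110:180,375:430]).mean())
print(r.close_job())
E
```

```text
cover diff 2.732987012987013
the job is handed in; nothing more can be done
None
```

I handed the job in at about 21 s with the cover hanging astride the rail and the long lath gripped in the slot, the pad pressed about 11–12 mm by my estimate; no pass/fail verdict came back.

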